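Sort puppet neck sleeves on the pin gauge

TASK

First test both wooden neck sleeves on the gauge jig: slide each one along its rods towards its gauge pin until it stops. Then leave the sleeve that fits fully home on a pin, up against the blue stop block, and lay the one that the pin's nose stops in the red bin. Leave the other things on the bench where they are.

Things in the scene. Friction and masses are not known exactly. Their poses are not given: they have to be found in the camera images.
- gauge_jig: fixed plywood base 220 (x) by 180 (y) by 14 mm; origin under its middle, on the bench; +x, away from the robot, runs along two lanes (y = 55 and -55 mm) to the pins. Each lane: two 8 mm rods from x = -106 mm to the stop block at +75, tops 39 mm up, 34 mm wide overall, on which a sleeve lies, axis 55 mm up, overhanging them. Near ends rest in a 36 mm high block
- pin_left_tip (a point): centre of the free end (nose) of the left lane's gauge pin (the lane on the jig's +y side). Brass pin, 18 mm diameter, level, pointing back along the lane (jig -x), 38 mm long from the face of its blue stop block (60 mm wide, 80 mm high) to this nose; on the axis of a sleeve lying on the rods
- pin_right_tip (a point): centre of the free end (nose) of the right lane's gauge pin (the lane on the jig's -y side). Brass pin, 18 mm diameter, level, pointing back along the lane (jig -x), 38 mm long from the face of its blue stop block (60 mm wide, 80 mm high) to this nose; on the axis of a sleeve lying on the rods
- pin_left_home (a point): where the middle of a sleeve lies when fully home on the left pin, its far end against the stop block: on the pin's axis, 15.5 mm beyond the nose (jig +x), at jig x = 52.5 mm; a sleeve stopped by the nose stays 38 mm short of this point
- pin_right_home (a point): where the middle of a sleeve lies when fully home on the right pin, its far end against the stop block: on the pin's axis, 15.5 mm beyond the nose (jig +x), at jig x = 52.5 mm; a sleeve stopped by the nose stays 38 mm short of this point
- sleeve_a: turned light-wood tube, 40 mm outside diameter, 45 mm long, about 80 g, slides under 1 N; origin at its middle on its axis, x along the bore. Starts on either lane of the jig, in line with that lane's pin, its end 50 to 80 mm short of the nose. One sleeve is bored 22 mm and slides over the 18 mm pin, the other 14 mm and is stopped by the nose; alike outside
- sleeve_b: turned light-wood tube, 40 mm outside diameter, 45 mm long, about 80 g, slides under 1 N; origin at its middle on its axis, x along the bore. Starts on the lane that sleeve_a does not take, 50 to 80 mm short of the nose
- red_bin: red, empty, for rejects: open-topped fixed plastic bin, 150 (x) by 180 (y) by 55 mm high, walls and floor 4 mm; origin under its middle, on the bench
- blue_bin: blue, holding dark dowels, not used: open-topped fixed plastic bin, 150 (x) by 180 (y) by 55 mm high, walls and floor 4 mm; origin under its middle, on the bench
- thread_cone: bystander: loose black cone of thread, 52 mm diameter, 100 mm high, origin under its middle
- glue_bottle: bystander: loose yellow glue bottle, 52 mm diameter, 130 mm high, origin under its middle
- screwdriver: bystander: loose screwdriver lying on the bench, about 200 mm long, along its x
- puppet_head: bystander: loose wooden puppet head with a red pointed hat on a round foot, 75 mm wide, 140 mm high, origin under its middle
- mug: bystander: loose white mug, 80 mm diameter, 90 mm high, origin under its middle
Things that resemble listed ones, but are neither listed nor needed, are in the scene too. What is shaped like the sleeve_b but purple is not meant. What is shaped like the sleeve_a but yellow is not meant.

How it is judged:
By the outcome, as a careful person would: the job done as asked, in the order asked, and still so for the second after the job is handed in, with the robot touching nothing.
It also fails if it takes over 58 s, if anything falls off the work surface, if the arm or the gripper's body presses on something with over 40 N, if the wrist force passes 120 N, or if a joint passes its speed limit or range.

ROBOT

A 7-joint arm with a two-finger parallel gripper is mounted at the origin on the work surface. World frame = base frame: x ahead of the robot, y to its left, z up, the work surface at z = 0. Lengths are in m, angles in rad, forces in N, time in s.
With the tool pointing down it reaches from about 0.35 to 0.9 m from the base axis. Payload 19.9 kg.
Tool frame: the origin (TCP) lies between the finger pads; the fingertips stand 19 mm ahead of it and the grasp point (between the pads) is the TCP; z points along the fingers, y is the direction in which the jaws open and shut (so a half turn about z gives the same grasp; the last joint's range is limited). The gripper opens to 94 mm and grips with 3 to 60 N. Pads are 16 mm wide; open, the fingers measure 119 mm over their backs; the gripper's body (75 mm by 177 mm) begins 78 mm behind the grasp point.
Start: joints at [1.2, 0.417, -0.01, 1.614, 0.005, 1.111, -0.053], TCP at [0.202, -0.591, 0.224] pointing down, gripper open.
Joint ranges: [-2.81, 2.81], [-0.39, 2.02], [-1.27, 1.25], [0.06, 2.57], [-1.19, 4.33], [0.19, 2], [-2.82, 2.82]. Speed limits (rad/s): [1.89, 1.89, 2.39, 2.39, 3.01, 3.01, 3.01].

INTERFACE

Orientations are given as a 3x3 rotation matrix whose columns are the frame's x, y, z axes.
In Python, from rig import robot gives the robot as it stands. Calls block until the motion is done:
- robot.move_ptp(position, orientation): joint-space move of the TCP to a pose.
- robot.move_linear(position, velocity=0.15, frame=None, threshold=None): straight line of the TCP; frame=None keeps the orientation; velocity is the mean speed in m/s. With threshold (N) it stops when the force on the tool has changed by that much, and returns True; else False.
- robot.goto_joints(angles): joint-space move.
- robot.gripper_to(opening): finger opening in m; the grip force is fixed at half the most; returns when the fingers have stopped.
- robot.pause(seconds).
- robot.ik(position, orientation): joint angles nearest the present ones, or None.
- robot.get_state(): the state.
- robot.grab_frame(name): name is "scene" or "top" or "wrist"; returns the picture (480x640x3 uint8, red, green, blue); there is no depth.
- robot.camera_info(name): a dict with "fx", "fy", "cx", "cy" (pixels), "rvec" (rotation vector, rad) and "tvec" (3), from world to camera coordinates, as OpenCV has them. Camera axes: x right, y down, z forward; pixel columns grow to the right and rows downward; lengths in m; the calibration is good to about 2 mm. A picture is of the moment at which its call begins: read the wrist's pose just before it. camera_info takes no time and is no camera call; for the wrist camera it gives the pose at the moment of the call.
A pose or a line that the arm cannot do raises robot.PlanningError and nothing moves.
- robot.sign_off(): hands the job in, once; it reports no verdict.
The state is a dict: "time": time; "qpos": joint angles; "joint_vel": joint speeds; "effort": joint torques, N m; "ee_pos": TCP position; "tool_rot": TCP orientation; "force": force on the tool from outside, world axes, zero at the start; "moment": the same for the moment, N m; "opening": finger opening in m.
Only numpy, scipy, OpenCV 4.12 (cv2) and the standard library are available. Lean on these libraries where they do the work, as an engineer would, in place of code of your own. Each camera call takes 0.05 s, during which the arm holds its last target. There are 200 camera calls.

## Working session

There is one attempt and no reset: what is moved stays moved. The work goes in short steps, each a Python script; the robot and the scene stay as the last script left them, time stands still between calls to the robot, and variables do not carry over. Pictures are saved under pics/ and viewed, about 8 in all and at most 12, crops included, and the job is handed in when it is done.

```bash
ls; mkdir -p pics; python3 - <<'E'
from rig import robot
import cv2
for n in("top","scene"):
    f=robot.grab_frame(n); cv2.imwrite(f"pics/{n}1.png",f[:,:,::-1]); print(n,robot.camera_info(n))
print(robot.get_state()["time"])
E
```

```text
pics
top {'fx': 482.4519542275202, 'fy': 482.4519542275202, 'cx': 309.1252882753801, 'cy': 235.43362910726404, 'rvec': array([ 2.12846341, -2.14633625,  0.1941497 ]), 'tvec': array([0.03943509, 0.57818078, 1.2189086 ])}
scene {'fx': 512.1055828653464, 'fy': 512.1055828653464, 'cx': 313.4991062913484, 'cy': 233.8960095973004, 'rvec': array([ 2.10246556,  0.67489754, -0.3772655 ]), 'tvec': array([-0.49217103, -0.11811334,  1.90924691])}
0.1
```

View pics/top1.png

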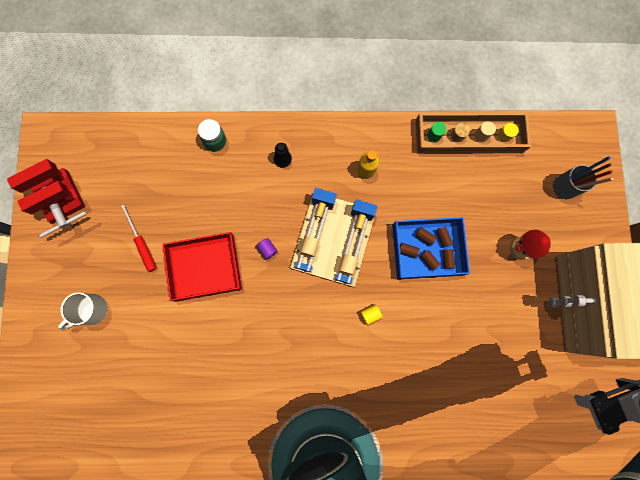

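View pics/scene1.png

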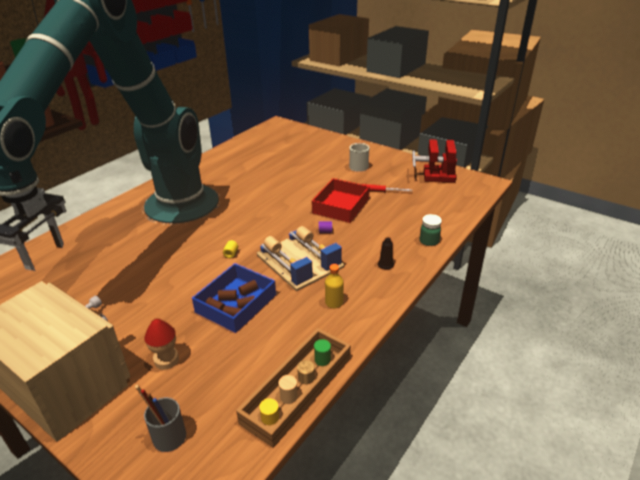

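The top view shows the jig at about (335,238) with one light-wood sleeve on each lane, at (309,246) and (348,263). The purple (266,248) and yellow (371,315) tubes lie off the jig and are the lookalikes. The red bin is at (203,267) and the blue bin at (431,248). I'll confirm the sleeves in an enlarged crop.

```bash
python3 - <<'E'
import cv2
f=cv2.imread("pics/top1.png")[180:295,280:390]
cv2.imwrite("pics/crop1.png",cv2.resize(f,None,fx=5,fy=5,interpolation=cv2.INTER_CUBIC))
E
```

```text
(no output)
```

View pics/crop1.png

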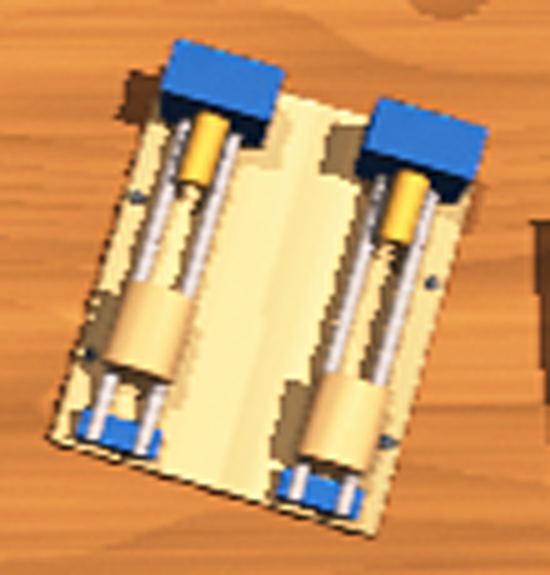

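```bash
cat > h.py <<'E'
import cv2, numpy as np
from scipy.optimize import least_squares
from rig import robot
def proj(P,c):
    K=np.array([[c["fx"],0,c["cx"]],[0,c["fy"],c["cy"]],[0,0,1]])
    return cv2.projectPoints(np.float64(P).reshape(-1,3),c["rvec"],c["tvec"],K,None)[0].reshape(-1,2)
def at_z(uv,z,c):
    R=cv2.Rodrigues(c["rvec"])[0]; o=-R.T@c["tvec"]
    d=R.T@np.array([(uv[0]-c["cx"])/c["fx"],(uv[1]-c["cy"])/c["fy"],1])
    return o+d*(z-o[2])/d[2]
def w(p,P):  # local points (m) -> world, p = x,y,yaw
    c,s=np.cos(p[2]),np.sin(p[2]); P=np.atleast_2d(P).astype(float)
    return np.c_[p[0]+c*P[:,0]-s*P[:,1],p[1]+s*P[:,0]+c*P[:,1],P[:,2]]
def fit(P,uv,c,p0):
    P=np.array(P)/1000
    r=least_squares(lambda p:(proj(w(p,P),c)-uv).ravel(),p0)
    return r.x,np.round(r.fun.reshape(-1,2),1)
def down(yaw): # tool x along yaw, z down
    c,s=np.cos(yaw),np.sin(yaw)
    return np.array([[c,s,0],[s,-c,0],[0,0,-1]])
E
python3 - <<'E'
from h import *
c=robot.camera_info("top")
cr=lambda *a:np.array(a)/5+[280,180]
uv=cr((50,440),(375,537),(193,185),(399,242))
p,r=fit([(-110,90,14),(-110,-90,14),(37,55,60),(37,-55,60)],uv,c,[.5,0,0]); print("jig",p,r.tolist())
for n,q in(("L",(148,330)),("R",(341,422))):
    x=at_z(cr(q)[0] if 0 else cr(q).ravel(),.070,c); d=x[:2]-p[:2]
    print(n,x,"jig xy",np.cos(p[2])*d[0]+np.sin(p[2])*d[1],-np.sin(p[2])*d[0]+np.cos(p[2])*d[1])
b,r=fit([(75,90,55),(75,-90,55),(-75,-90,55),(-75,90,55)],[(163,247),(233,234),(242,290),(172,300)],c,[.5,.3,0]); print("bin",b,r.tolist())
ex=w(p,[-.06,0,.35])[0]
print(ex, robot.ik(ex,down(p[2])), robot.ik(ex,down(p[2]+np.pi)), robot.get_state()["tool_rot"])
for yy in(.055,-.055):
  for xx,z in((-.12,.2),(.02,.065),(.02,.055)):
    for k in (0,np.pi):
      q=robot.ik(w(p,[xx,yy,z])[0],down(p[2]+k)); print(yy,xx,z,k,None if q is None else np.round(q,2))
E
```

```text
jig [ 0.57488677 -0.03300146 -0.30004176] [[0.2, 0.1], [0.0, 0.1], [0.3, -0.4], [-0.6, 0.1]]
L [0.54729292 0.03387678 0.07      ] jig xy -0.04612761716063926 0.055734749732870036
R [ 0.49891221 -0.06450452  0.07      ] jig xy -0.06326928524819579 -0.05255068834257811
bin [0.49576875 0.31046214 0.17047816] [[1.1, -1.7], [-0.3, -0.8], [-0.4, -0.1], [-0.3, 2.6]]
[ 0.51756733 -0.01526785  0.35      ] [ 0.461511    0.15804892 -0.55349051  1.69223898  0.08561062  1.31549119
 -1.97889465] [ 0.6759344   0.19231838 -0.80882675  1.6863915   0.14308992  1.32401862
  1.11197958] [[ 9.46104310e-01  3.23861816e-01 -3.98320455e-04]
 [ 3.23862056e-01 -9.46103800e-01  9.83567229e-04]
 [-5.83126269e-05 -1.05955808e-03 -9.99999437e-01]]
0.055 -0.12 0.2 0 [ 0.43  0.24 -0.69  1.97  0.18  0.99 -2.22]
0.055 -0.12 0.2 3.141592653589793 [ 0.65  0.31 -0.96  1.97  0.3   1.01  0.82]
0.055 0.02 0.065 0 [ 0.16  0.6  -0.32  1.76  0.24  0.82 -2.14]
0.055 0.02 0.065 3.141592653589793 [ 0.52  0.74 -0.82  1.75  0.65  0.95  0.7 ]
0.055 0.02 0.055 0 [ 0.16  0.61 -0.31  1.76  0.24  0.8  -2.14]
0.055 0.02 0.055 3.141592653589793 [ 0.52  0.76 -0.83  1.75  0.67  0.94  0.68]
-0.055 -0.12 0.2 0 [ 0.47  0.15 -0.46  2.05  0.08  0.96 -1.9 ]
-0.055 -0.12 0.2 3.141592653589793 [ 0.77  0.19 -0.8   2.04  0.16  0.97  1.16]
-0.055 0.02 0.065 0 [ 0.25  0.55 -0.19  1.83  0.14  0.78 -1.88]
-0.055 0.02 0.065 3.141592653589793 [ 0.6   0.64 -0.65  1.82  0.5   0.86  0.98]
-0.055 0.02 0.055 0 [ 0.25  0.56 -0.18  1.83  0.14  0.76 -1.88]
-0.055 0.02 0.055 3.141592653589793 [ 0.6   0.65 -0.65  1.82  0.52  0.84  0.96]
```

```bash
python3 - <<'E'
from h import *
J=[.57489,-.0330,-.30004]
robot.move_linear([.202,-.591,.38],velocity=.3)
robot.move_ptp(w(J,[-.06,0,.33])[0],down(J[2]))
c=robot.camera_info("wrist"); f=robot.grab_frame("wrist")
cv2.imwrite("pics/w1.png",f[:,:,::-1]); print(c); np.save("w1.npy",c,allow_pickle=True)
print(robot.get_state()["time"],robot.get_state()["ee_pos"])
E
```

```text
{'fx': 355.54988025305397, 'fy': 355.54988025305397, 'cx': 314.0155766729894, 'cy': 239.64098201664012, 'rvec': array([-1.76301403,  2.3943093 ,  0.30761529]), 'tvec': array([0.13811239, 0.42993433, 0.61859882])}
3.1583 [ 0.51764742 -0.0159611   0.3299433 ]
```

View pics/w1.png

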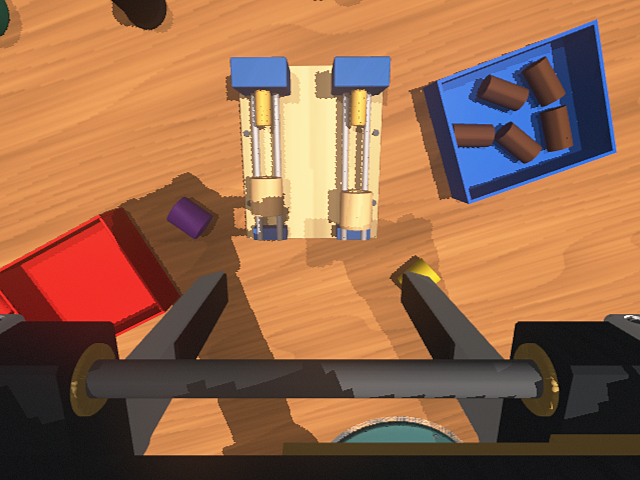

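The wrist view shows the jig straight, with near base corners at (242,238) and (377,240) and noses at (263,125) and (357,125). The sleeves are at (266,197) and (357,210), and the way is clear. I'll refit the jig pose from these and push the left sleeve.

```bash
cat > push.py <<'E'
from h import *
J=np.load("J.npy")
def loc(): 
    p=robot.get_state()["ee_pos"]-[J[0],J[1],0]; c,s=np.cos(J[2]),np.sin(J[2])
    return np.round([c*p[0]+s*p[1],-s*p[0]+c*p[1],p[2]],4)
def push(y,xs):
    robot.move_ptp(w(J,[xs,y,.13])[0],down(J[2]))
    robot.move_linear(w(J,[xs,y,.066])[0],velocity=.12)
    hit=robot.move_linear(w(J,[.030,y,.066])[0],velocity=.04,threshold=6)
    l=loc(); print("hit",hit,l,robot.get_state()["force"].round(1)); 
    robot.move_linear(w(J,[l[0]-.004,y,.066])[0],velocity=.05)
    robot.move_linear(w(J,[l[0]-.004,y,.14])[0],velocity=.2)
    print("t",robot.get_state()["time"])
E
python3 - <<'E'
from h import *
c=np.load("w1.npy",allow_pickle=True).item()
p,r=fit([(-110,90,14),(-110,-90,14),(37,55,60),(37,-55,60)],[(242,238),(377,240),(263,125),(357,125)],c,[.57,-.03,-.3]); print(p,r.tolist())
J=(p+np.array([.57489,-.0330,-.30004]))/2; print(J); np.save("J.npy",J)
def l(u): 
    x=at_z(u,.055,c)-[J[0],J[1],0];cc,s=np.cos(J[2]),np.sin(J[2]); return (cc*x[0]+s*x[1],-s*x[0]+cc*x[1])
print("near ends",l((268,215)),l((355,229)))
E
```

```text
[ 0.57672193 -0.02930192 -0.31139933] [[2.4, 0.1], [-2.3, -0.6], [-0.8, -0.4], [0.8, 0.7]]
[ 0.57580597 -0.03115096 -0.30571966]
near ends (np.float64(-0.06886915980420703), np.float64(0.053799748651537464)) (np.float64(-0.08621866622744209), np.float64(-0.05470331313806632))
```

```bash
python3 - <<'E'
from push import *
robot.gripper_to(0.0)
push(.055,-.092)
push(-.055,-.110)
robot.move_linear(w(J,[-.06,-.055,.30])[0],velocity=.3)
robot.move_ptp(w(J,[-.06,0,.30])[0],down(J[2]))
np.save("w2.npy",robot.camera_info("wrist"),allow_pickle=True); f=robot.grab_frame("wrist")
cv2.imwrite("pics/w2.png",cv2.resize(f[0:300,150:500,::-1],None,fx=2,fy=2,interpolation=cv2.INTER_CUBIC))
print(robot.get_state()["time"],robot.get_state()["opening"])
E
```

```text
hit True [-0.0176  0.0551  0.0654] [-1.8  1.5  1.8]
t 8.6833
hit True [ 0.0213 -0.0549  0.0655] [ 0.2  0.2 -0.3]
t 13.65
14.775 0.00016705257144480537
```

View pics/w2.png

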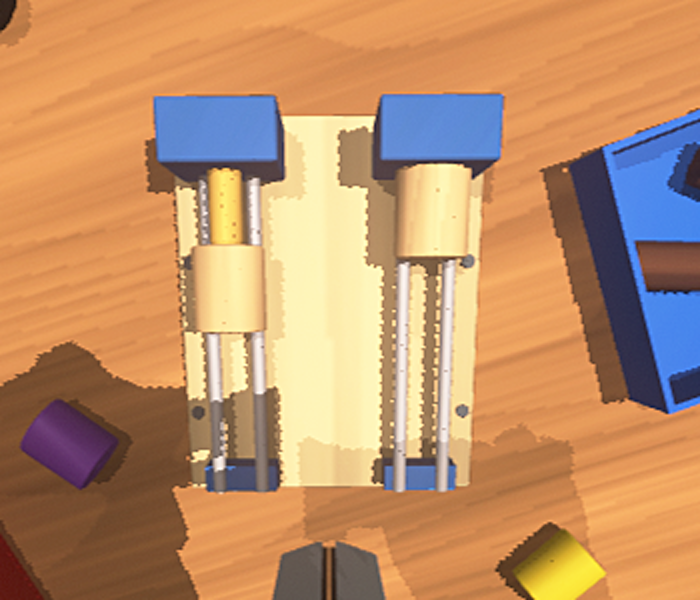

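The crop shows the left sleeve stopped at the brass nose, with the pin fully bare (crop 226,205). The right sleeve is up against its blue block (crop 434,210). Stop positions differ by 38.9 mm against the expected 38 mm, so the left one is the reject. I'll grip it and carry it to the red bin.

```bash
python3 - <<'E'
from push import *
B=[.4958,.3105,.17]
print(robot.ik([B[0],B[1],.2],down(B[2])))
robot.move_ptp(w(J,[.0135,.055,.15])[0],down(J[2]))
robot.gripper_to(.07)
robot.move_linear(w(J,[.0135,.055,.058])[0],velocity=.12)
robot.gripper_to(.02)
print("open",robot.get_state()["opening"])
robot.move_linear(w(J,[.0135,.055,.20])[0],velocity=.15)
robot.move_ptp([B[0],B[1],.20],down(B[2]))
print("open",robot.get_state()["opening"])
robot.move_linear([B[0],B[1],.08],velocity=.15)
hit=robot.move_linear([B[0],B[1],.026],velocity=.04,threshold=4)
print(hit,robot.get_state()["ee_pos"])
robot.gripper_to(.055)
robot.move_linear([B[0],B[1],.25],velocity=.2)
q=robot.get_state(); print(q["time"],q["opening"])
robot.move_ptp(w(J,[-.10,.09,.36])[0],down(J[2]))
cv2.imwrite("pics/w3.png",robot.grab_frame("wrist")[:,:,::-1])
cv2.imwrite("pics/t3.png",cv2.resize(robot.grab_frame("top")[150:350,120:400,::-1],None,fx=2.7,fy=2.7,interpolation=cv2.INTER_CUBIC))
print(robot.get_state()["time"])
E
```

```text
[ 0.03912282  0.50796882 -0.86844675  1.71987088  0.42637489  1.11463234
 -2.3605009 ]
open 0.039877579388434364
open 0.03972886424434754
True [0.49572647 0.31045325 0.02727295]
24.375 0.05486193488972037
25.4667
```

View pics/w3.png

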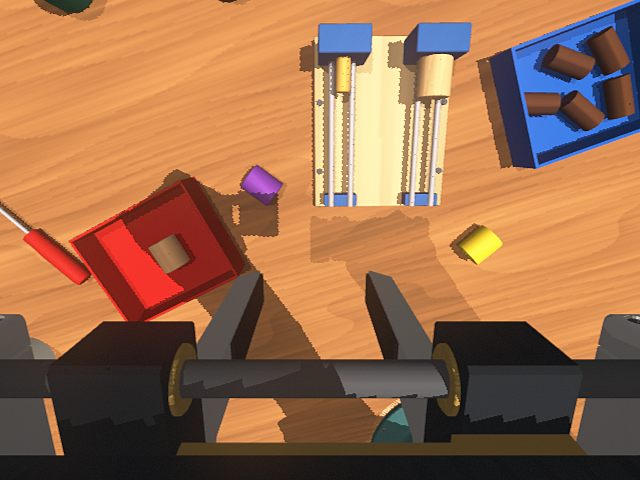

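View pics/t3.png

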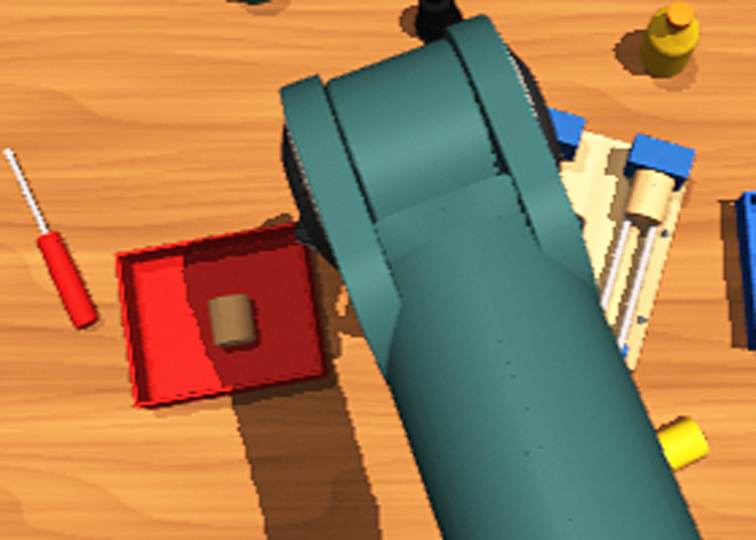

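The wrist picture shows the reject lying in the red bin (170,254). The right sleeve is against its block (435,75), and the purple and yellow tubes are where they were. The top crop agrees.

```bash
python3 -c "
from rig import robot
robot.sign_off(); print(robot.get_state()['time'])"
```

```text
the job is handed in; nothing more can be done
the job is handed in; nothing more can be done
```

Both sleeves were tested first, and the job was handed in at about 25.5 s on the robot clock.

- **Left sleeve (reject):** it stopped at the pin's nose. I then gripped it and laid it on the floor of the red bin.
- **Right sleeve (fits):** it slid over its pin up to the blue stop block and stays there. The two pushes ended 38.9 mm apart, against 38 mm expected.

**Last checks:** the final wrist and top pictures show the reject lying in the bin. They also show the fitting sleeve against its block and the purple and yellow tubes unmoved. The other bystanders I could see looked undisturbed, but the mug and the puppet head were outside the last pictures.

**Disagreement:** the jig poses from the top and wrist cameras differed by about 4 mm and 0.01 rad. I used their mean, and all contacts and the grasp came within about 2 mm of where they were expected.

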